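# Turn the tasting flight around

## Task

Move the four capped sample bottles from the dark carrier to the light tasting rack, one bottle per cell, in the reverse order: the bottle that stood nearest the robot in the carrier goes into the rack's cell farthest from the robot, the second into the third, and so on, so that the farthest one ends up nearest. Keep every bottle upright, set it gently down on the cell floor rather than dropping it in, and leave all four standing free.

Things in the scene. Friction and masses are not known exactly. Their poses are not given: they have to be found in the camera images.
- carrier: Fixed dark-wood carrier, 253 x 67 mm: row of 4 cells along its x; origin: centre of its underside, on the table. Cell centres x = -93, -31, 31, 93 mm, y = 0; cells 57 x 57 mm inside, walls 5 mm thick, 30 mm high, floor 6 mm up. Its -x end (steel plate) is nearest the robot, +x end (steel bail) farthest; row turned up to 25 degrees either way from straight ahead. Robot's left or right side.
- tasting_rack: Fixed light-wood tasting rack, empty at the start, on the other side from the carrier. Same shape, sizes and frame: cell centres x = -93, -31, 31, 93 mm, y = 0; cells 57 x 57 mm inside, walls 30 mm high, floor 6 mm above the table. Brass plate at its -x end, nearest the robot; brass bail at its far +x end. Also turned up to 25 degrees.
- bottle_red: Loose upright amber sample bottle with red capsule, 140 to 280 g. Body 40 mm diameter up to 66 mm, shoulder up to 84 mm, then the straight red capsule, 26 mm diameter, 86 to 136 mm (top); red stripe on the label. Origin: centre of its underside, z its axis. Starts in a carrier cell, within 5 mm of its centre. Grip the capsule, fingers closing across the row.
- bottle_blue: Loose upright amber sample bottle with blue capsule, 140 to 280 g. Body 40 mm diameter up to 66 mm, shoulder up to 84 mm, then the straight blue capsule, 26 mm diameter, 86 to 136 mm (top); blue stripe on the label. Origin: centre of its underside, z its axis. Starts in a carrier cell, within 5 mm of its centre. Grip the capsule, fingers closing across the row.
- bottle_white: Loose upright amber sample bottle with white capsule, 140 to 280 g. Body 40 mm diameter up to 66 mm, shoulder up to 84 mm, then the straight white capsule, 26 mm diameter, 86 to 136 mm (top); white stripe on the label. Origin: centre of its underside, z its axis. Starts in a carrier cell, within 5 mm of its centre. Grip the capsule, fingers closing across the row.
- bottle_green: Loose upright amber sample bottle with green capsule, 140 to 280 g. Body 40 mm diameter up to 66 mm, shoulder up to 84 mm, then the straight green capsule, 26 mm diameter, 86 to 136 mm (top); green stripe on the label. Origin: centre of its underside, z its axis. Starts in a carrier cell, within 5 mm of its centre. Grip the capsule, fingers closing across the row.
- plaque_red: Fixed red plaque, 44 x 34 x 14 mm high, lying against the carrier's +y side beside the cell where the red bottle starts; it stays as a record of the starting order. Origin: centre of its underside, on the table, 51 mm along the carrier's +y from the cell's centre; axes as the carrier's.
- plaque_blue: Fixed blue plaque, 44 x 34 x 14 mm high, lying against the carrier's +y side beside the cell where the blue bottle starts; it stays as a record of the starting order. Origin: centre of its underside, on the table, 51 mm along the carrier's +y from the cell's centre; axes as the carrier's.
- plaque_white: Fixed white plaque, 44 x 34 x 14 mm high, lying against the carrier's +y side beside the cell where the white bottle starts; it stays as a record of the starting order. Origin: centre of its underside, on the table, 51 mm along the carrier's +y from the cell's centre; axes as the carrier's.
- plaque_green: Fixed green plaque, 44 x 34 x 14 mm high, lying against the carrier's +y side beside the cell where the green bottle starts; it stays as a record of the starting order. Origin: centre of its underside, on the table, 51 mm along the carrier's +y from the cell's centre; axes as the carrier's.
Things that resemble listed ones, but are neither listed nor needed, are in the scene too. Leave any purple look-alike of the bottle_blue alone.

How it is judged (in metres and radians):
At the end, for the whole second after the job is handed in: Every bottle stands at rest on the floor of its rack cell (foot under 10 mm above the rack's underside, within 13 mm of the cell centre along and across, leaning under 0.1 rad), in reverse order: carrier cells 1, 2, 3, 4 from the robot's end go to rack cells 4, 3, 2, 1 (((x of plaque_red in the frame of carrier between -0.113 and -0.073 m and x of bottle_red in the frame of tasting_rack between 0.08 and 0.106 m) or (x of plaque_red in the frame of carrier between -0.051 and -0.011 m and x of bottle_red in the frame of tasting_rack between 0.018 and 0.044 m) or (x of plaque_red in the frame of carrier between 0.011 and 0.051 m and x of bottle_red in the frame of tasting_rack between -0.044 and -0.018 m) or (x of plaque_red in the frame of carrier between 0.073 and 0.113 m and x of bottle_red in the frame of tasting_rack between -0.106 and -0.08 m)) and y of bottle_red in the frame of tasting_rack between -0.013 and 0.013 m and z of each of bottle_red, bottle_blue, bottle_white, bottle_green in the frame of tasting_rack below 0.01 m and angle between each of bottle_red, bottle_blue, bottle_white, bottle_green's own z axis and vertical below 0.1 rad and linear speed of each of bottle_red, bottle_blue, bottle_white, bottle_green below 0.03 m/s and ((x of plaque_blue in the frame of carrier between -0.113 and -0.073 m and x of bottle_blue in the frame of tasting_rack between 0.08 and 0.106 m) or (x of plaque_blue in the frame of carrier between -0.051 and -0.011 m and x of bottle_blue in the frame of tasting_rack between 0.018 and 0.044 m) or (x of plaque_blue in the frame of carrier between 0.011 and 0.051 m and x of bottle_blue in the frame of tasting_rack between -0.044 and -0.018 m) or (x of plaque_blue in the frame of carrier between 0.073 and 0.113 m and x of bottle_blue in the frame of tasting_rack between -0.106 and -0.08 m)) and y of bottle_blue in the frame of tasting_rack between -0.013 and 0.013 m and ((x of plaque_white in the frame of carrier between -0.113 and -0.073 m and x of bottle_white in the frame of tasting_rack between 0.08 and 0.106 m) or (x of plaque_white in the frame of carrier between -0.051 and -0.011 m and x of bottle_white in the frame of tasting_rack between 0.018 and 0.044 m) or (x of plaque_white in the frame of carrier between 0.011 and 0.051 m and x of bottle_white in the frame of tasting_rack between -0.044 and -0.018 m) or (x of plaque_white in the frame of carrier between 0.073 and 0.113 m and x of bottle_white in the frame of tasting_rack between -0.106 and -0.08 m)) and y of bottle_white in the frame of tasting_rack between -0.013 and 0.013 m and ((x of plaque_green in the frame of carrier between -0.113 and -0.073 m and x of bottle_green in the frame of tasting_rack between 0.08 and 0.106 m) or (x of plaque_green in the frame of carrier between -0.051 and -0.011 m and x of bottle_green in the frame of tasting_rack between 0.018 and 0.044 m) or (x of plaque_green in the frame of carrier between 0.011 and 0.051 m and x of bottle_green in the frame of tasting_rack between -0.044 and -0.018 m) or (x of plaque_green in the frame of carrier between 0.073 and 0.113 m and x of bottle_green in the frame of tasting_rack between -0.106 and -0.08 m)) and y of bottle_green in the frame of tasting_rack between -0.013 and 0.013 m); the robot touches nothing.
It fails at once if a bottle is tipped over (leaning more than 0.7 rad) (angle between any of bottle_red, bottle_blue, bottle_white, bottle_green's own z axis and vertical above 0.7 rad).
It fails at once if a bottle is dropped or slammed into the rack (faster than 0.6 m/s with its foot below the rim of a rack cell) ((linear speed of bottle_red above 0.6 m/s and z of bottle_red in the frame of tasting_rack below 0.03 m and x of bottle_red in the frame of tasting_rack between -0.13 and 0.13 m and y of bottle_red in the frame of tasting_rack between -0.035 and 0.035 m) or (linear speed of bottle_blue above 0.6 m/s and z of bottle_blue in the frame of tasting_rack below 0.03 m and x of bottle_blue in the frame of tasting_rack between -0.13 and 0.13 m and y of bottle_blue in the frame of tasting_rack between -0.035 and 0.035 m) or (linear speed of bottle_white above 0.6 m/s and z of bottle_white in the frame of tasting_rack below 0.03 m and x of bottle_white in the frame of tasting_rack between -0.13 and 0.13 m and y of bottle_white in the frame of tasting_rack between -0.035 and 0.035 m) or (linear speed of bottle_green above 0.6 m/s and z of bottle_green in the frame of tasting_rack below 0.03 m and x of bottle_green in the frame of tasting_rack between -0.13 and 0.13 m and y of bottle_green in the frame of tasting_rack between -0.035 and 0.035 m)).
It also fails if it takes over 106 s, if anything falls off the work surface, if the arm or the gripper's body presses on something with over 40 N, if the wrist force passes 120 N, or if a joint passes its speed limit or range.

## Robot

A 6-joint arm with a two-finger parallel gripper is mounted at the origin on the work surface. World frame = base frame: x ahead of the robot, y to its left, z up, the work surface at z = 0. Lengths are in mm, angles in degrees, forces in N, time in s.
With the tool pointing down it reaches from about 300 to 850 mm from the base axis. Payload 4.2 kg.
Tool frame: the origin (TCP) lies at the very end of the fingers, on their centre line; the grasp point (between the pads) lies env.grip_point_offset behind it (env.grip_point_offset is the distance from the TCP to the grasp point, in mm); z points along the fingers, y is the direction in which the jaws open and shut (so a half turn about z gives the same grasp; the last joint's range is limited). The gripper opens to 91 mm and grips with 3 to 60 N. Pads are 32 mm wide; open, the fingers measure 118 mm over their backs; the gripper's body (76 mm by 178 mm) begins 60 mm behind the grasp point.
Start: joints at [-1.146, 18.312, 89.639, -0, 72.044, -1.146], TCP at [575.018, 0, 186.276] pointing down, gripper open.
Joint ranges: [-177.97, 177.97], [-48.28, 115.42], [12.27, 149.76], [-77.06, 257.06], [2.81, 150.46], [-146.56, 146.56]. Speed limits (degrees/s): [147.25, 147.25, 180, 180, 180, 180].

## Interface

Orientations are given as [roll, pitch, yaw] about the fixed x, y, z axes, in that order (R = Rz(yaw) Ry(pitch) Rx(roll)).
In Python, from workcell import env, grab_frame, camera_params gives the robot as it stands. The module is installed in compiled form; this text tells all that it offers.
- The arm moves only by the shell command python3 -m creep 'ROWS' [OPENING] [FORCE]. ROWS is a JSON object of lists of equal length, an entry for each row: "offset": the shift along the tool's x, y, z in m, a list of three; "rotation": the turn, a rotation vector about the tool's x, y, z in degrees, a list of three. A call has 1 to 5 rows; each row shifts and turns the commanded pose from where the row before left it, along the tool's axes as they then stand; what a row does not reach is not made up. A row lasts 1/8 s, in which the tool goes at most 62.5 mm and 10.7 degrees, less where a joint would pass 70% of its speed; a pose out of reach is approached as far as the arm can. A call is refused whole if a number of a shift passes 0.0625 or a number of a turn 10.7, either way. A call with a gripper value outside its range is refused whole. OPENING is the closure, from 0 (fully open) to 1 (shut), set as the call begins (- or left out, the last holds). The fingers move at their own pace and stop on an object; FORCE is the grip in N (left out, the last holds). Time passes only in rows, so rows that do not move let the fingers close. It gives the time, the measured TCP pose, the force and the opening at its end, in the units of the state.
- env.state(): the state, without advancing time (a new reading comes with each control period).
- grab_frame(name): name is "scene" or "side" or "wrist"; returns the picture (420x560x3 uint8, red, green, blue); there is no depth.
- camera_params(name): a dict with "mtx" (3x3 intrinsics, pixels), "R" (3x3) and "t" (3): a world point X has camera coordinates R X + t. Camera axes: x right, y down, z forward; pixel columns grow to the right and rows downward; lengths in mm; the calibration is good to about 2 mm. A picture is of the moment at which its call begins: read the wrist's pose just before it. camera_params takes no time and is no camera call; for the wrist camera it gives the pose at the moment of the call.
- env.job_done(): hands the job in, once; it reports no verdict.
The state is a dict: "time_s": time; "qpos": joint angles; "qvel": joint speeds; "effort": joint torques, N m; "ee_pos": TCP position; "ee_rot": TCP orientation; "force": force on the tool from outside, world axes, zero at the start; "torque": the same for the moment, N m; "gripper_width": finger opening in mm.
Only numpy, scipy, OpenCV 4.12 (cv2) and the standard library are available. Lean on these libraries where they do the work, as an engineer would, in place of code of your own. Each camera call takes 0.05 s, during which the arm holds its last target.

## Working session

There is one attempt and no reset: what is moved stays moved. The work goes in short steps, Python scripts to look and compute and a shell command to move; the robot and the scene stay as the last step left them, time stands still between calls to the robot, and variables do not carry over. Pictures are saved under pics/ and viewed, and the job is handed in when it is done.

```bash
mkdir -p pics; ls
python3 - <<'E'
from workcell import env, grab_frame, camera_params
import cv2
for n in ["scene","side","wrist"]:
    cv2.imwrite(f"pics/{n}0.png",grab_frame(n)[:,:,::-1])
    p=camera_params(n); print(n,p)
s=env.state(); print(s, env.grip_point_offset)
E
```

```text
pics
scene {'mtx': array([[526.96529783,   0.        , 272.39182459],
       [  0.        , 526.96529783, 208.79234527],
       [  0.        ,   0.        ,   1.        ]]), 'R': array([[ 0.49256548,  0.87027083,  0.00281784],
       [ 0.70423336, -0.39668326, -0.58881047],
       [-0.51130679,  0.29201213, -0.80826622]]), 't': array([-263.57169923, -346.01195897, 1436.15168892])}
side {'mtx': array([[491.50760928,   0.        , 273.95658997],
       [  0.        , 491.50760928, 218.20820183],
       [  0.        ,   0.        ,   1.        ]]), 'R': array([[-0.86162   , -0.50732856, -0.01512321],
       [-0.26724826,  0.47880862, -0.83625395],
       [ 0.43149664, -0.71649147, -0.54813376]]), 't': array([480.81884682, 181.86360898, 728.83100442])}
wrist {'mtx': array([[293.33268426,   0.        , 283.76438912],
       [  0.        , 293.33268426, 210.13615728],
       [  0.        ,   0.        ,   1.        ]]), 'R': array([[ 9.99999593e-01, -8.22707114e-04, -3.71283538e-04],
       [-6.77670145e-04, -9.56041217e-01,  2.93231535e-01],
       [-5.96206035e-04, -2.93231164e-01, -9.56041385e-01]]), 't': array([-574.6666958 ,  -31.14673334,  391.61810699])}
{'time_s': 0.15, 'qpos': array([-1.14570204e+00,  1.83439285e+01,  8.96907388e+01, -1.86174635e-03,
        7.20429632e+01, -1.14432071e+00]), 'qvel': array([ 0.04572541, -0.0405073 , -0.32011638, -0.11491196,  0.10611009,
        0.00118268]), 'effort': array([-5.72294630e-04, -4.12774551e+01, -2.32154489e+01,  7.26667210e-02,
        4.33494255e-02, -9.00343002e-05]), 'ee_pos': array([ 5.74584812e+02, -2.07564548e-05,  1.85603766e+02]), 'ee_rot': array([-1.79922350e+02,  2.19579499e-04,  8.99991940e+01]), 'force': array([-0.08124329, -0.26266903,  1.37668559]), 'torque': array([-0.01005864, -0.00905331,  0.0524099 ]), 'gripper_width': 91.2459807526458} 18.8
```

View pics/scene0.png

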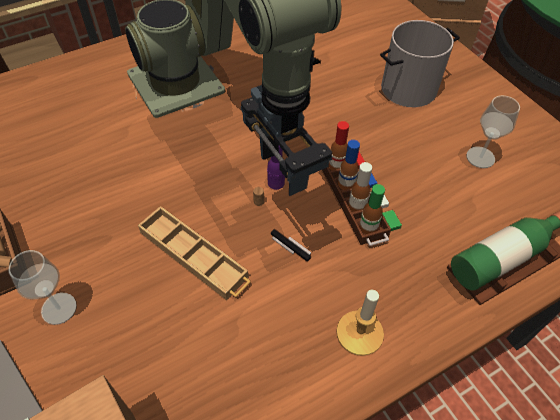

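View pics/side0.png

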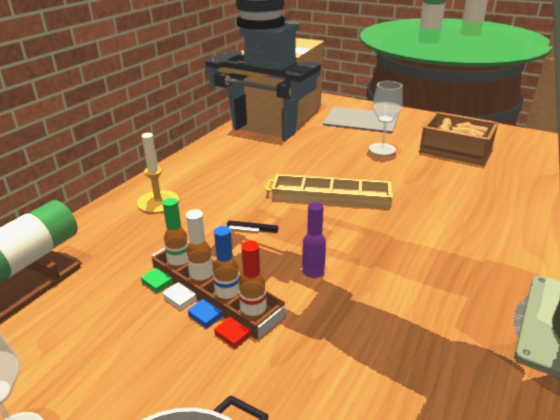

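View pics/wrist0.png

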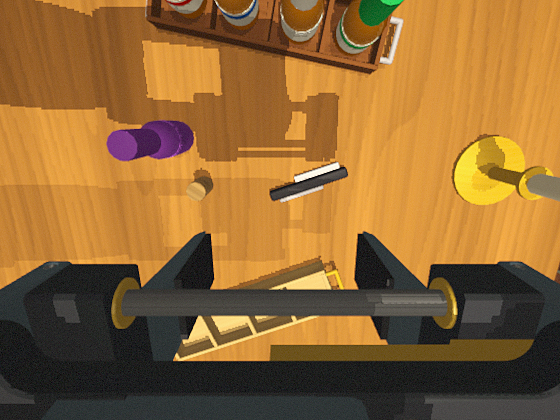

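The carrier is on the robot's left at scene (330–400, 130–240), in the order red, blue, white, green from near to far. The empty rack is on the right at scene (140–250, 208–295). The purple look-alike stands between them at scene (276,170). Next I'll measure these.

```bash
cat > h.py <<'E'
import numpy as np, cv2
from workcell import env, grab_frame, camera_params
def ray(p,uv):
    K,R,t=p["mtx"],p["R"],p["t"]
    d=R.T@np.linalg.inv(K)@np.array([uv[0],uv[1],1.]); return -R.T@t, d/np.linalg.norm(d)
def onz(p,uv,z):
    c,d=ray(p,uv); return c+d*(z-c[2])/d[2]
def tri(rs):
    A=sum(np.eye(3)-np.outer(d,d) for c,d in rs); b=sum((np.eye(3)-np.outer(d,d))@c for c,d in rs)
    return np.linalg.solve(A,b)
def proj(p,X):
    x=p["mtx"]@(p["R"]@np.array(X,float)+p["t"]); return x[:2]/x[2]
HS={'red':[(0,170,90),(6,255,255)],'blue':[(100,150,60),(118,255,255)],'green':[(55,120,50),(80,255,255)],'white':[(0,0,150),(180,60,255)]}
def blobs(img,col,box,amin=40):
    h=cv2.cvtColor(img,cv2.COLOR_RGB2HSV); m=cv2.inRange(h,*HS[col])
    if col=='red': m|=cv2.inRange(h,(172,170,90),(180,255,255))
    mm=np.zeros_like(m); x0,y0,x1,y1=box; mm[y0:y1,x0:x1]=m[y0:y1,x0:x1]
    n,l,s,c=cv2.connectedComponentsWithStats(mm)
    return [(c[i].round(1),s[i].tolist()) for i in range(1,n) if s[i][4]>=amin]
E
python3 - <<'E'
from h import *
a=cv2.imread('pics/scene0.png')[:,:,::-1];b=cv2.imread('pics/side0.png')[:,:,::-1]
for c in HS:
    print(c,'scene',blobs(a,c,(310,110,420,250),15)); print(c,'side',blobs(b,c,(135,190,290,350),15))
cv2.imwrite('pics/c1.png',cv2.resize(a[195:310,130:260,::-1],None,fx=5,fy=5,interpolation=cv2.INTER_CUBIC))
cv2.imwrite('pics/c2.png',cv2.resize(b[165:215,255:405,::-1],None,fx=5,fy=5,interpolation=cv2.INTER_CUBIC))
E
```

```text
red scene [(array([342.5, 125.1]), [337, 121, 12, 10, 92]), (array([359.6, 158.9]), [357, 152, 8, 14, 59])]
red side [(array([250.4, 258.6]), [242, 241, 18, 37, 584]), (array([252.2, 301.1]), [240, 297, 25, 7, 49]), (array([232.3, 331.5]), [215, 316, 36, 32, 696])]
blue scene [(array([351.5, 151.1]), [346, 141, 14, 23, 214]), (array([371.9, 180.7]), [369, 174, 8, 13, 55])]
blue side [(array([223. , 242.9]), [215, 226, 16, 35, 460]), (array([226.3, 284.7]), [217, 282, 20, 5, 31]), (array([204.6, 312.7]), [189, 299, 32, 28, 538])]
green scene [(array([376. , 195.9]), [369, 184, 16, 25, 274]), (array([391.9, 219.6]), [382, 210, 20, 21, 216]), (array([369.5, 222.3]), [362, 218, 17, 7, 26])]
green side [(array([171.3, 213.1]), [163, 198, 17, 32, 396]), (array([176.3, 251.9]), [167, 250, 19, 4, 36]), (array([156.5, 279.5]), [141, 268, 31, 24, 452])]
white scene [(array([365.6, 166.8]), [360, 162, 12, 10, 92]), (array([384.3, 201. ]), [381, 195, 8, 11, 46]), (array([377.9, 240. ]), [367, 233, 22, 12, 64])]
white side [(array([194.5, 224.6]), [186, 210, 17, 33, 387]), (array([243.8, 228.2]), [229, 225, 30, 7, 113]), (array([157.6, 251.9]), [153, 249, 11, 7, 17]), (array([177.3, 258.9]), [168, 254, 19, 10, 146]), (array([200.1, 270.6]), [189, 262, 22, 17, 281]), (array([178.7, 294.6]), [163, 282, 32, 27, 480]), (array([226.8, 292. ]), [216, 287, 23, 11, 160]), (array([253.2, 308.9]), [242, 303, 23, 12, 177]), (array([269.9, 316.8]), [258, 306, 26, 22, 86])]
```

View pics/c1.png

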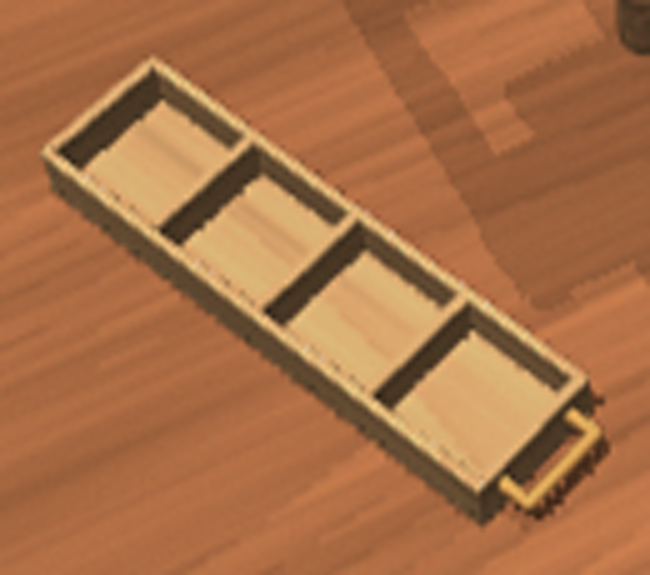

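View pics/c2.png

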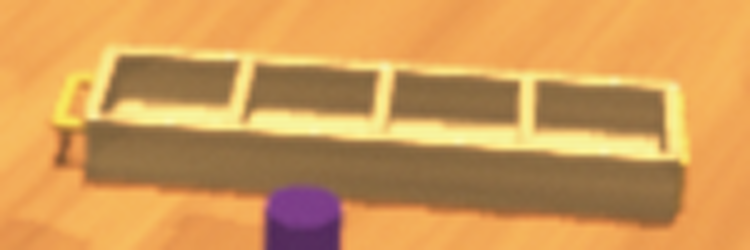

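The rack's rim corners are clear in both crops. Scene crop: (153,60), (45,152), (585,380), (485,490). Side crop: (108,48), (88,122), (680,84), (685,160). The brass bail is at the far end.

Run:
```python
from h import *
np.set_printoptions(precision=1,suppress=True)
S,D=camera_params("scene"),camera_params("side")
sc=[(153,60),(45,152),(485,490),(585,380)]; si=[(680,160),(682,84),(108,50),(88,122)]  # near-left,near-right,far-right,far-left
sc=[((u+.5)/5-.5+130,(v+.5)/5-.5+195) for u,v in sc]; si=[((u+.5)/5-.5+255,(v+.5)/5-.5+165) for u,v in si]
for nm,P,c in (("scene",S,sc),("side",D,si)):
    X=np.array([onz(P,u,30) for u in c]); print(nm); print(X, np.linalg.norm(X[1]-X[0]),np.linalg.norm(X[2]-X[1]),np.linalg.norm(X[3]-X[2]),np.linalg.norm(X[0]-X[3]))
    d=(X[2]+X[3]-X[0]-X[1]); print('ctr',X.mean(0),'yaw',np.degrees(np.arctan2(d[1],d[0])))
X=np.array([tri([ray(S,a),ray(D,b)]) for a,b in zip(sc,si)]); print('tri',X,X.mean(0))
T={'blue':((351.5,151.1),(223,242.9)),'green':((376,195.9),(171.3,213.1))}
for k,(a,b) in T.items(): print(k,tri([ray(S,a),ray(D,b)]),onz(S,a,120),onz(D,b,120))
for k,b in {'red':(250.4,258.6),'white':(194.5,224.6)}.items(): print(k,onz(D,b,120))
for k,b in {'red':(232.3,331.5),'blue':(204.6,312.7),'white':(178.7,294.6),'green':(156.5,279.5)}.items(): print('plaque',k,onz(D,b,11))
```

```text
scene
[[ 395.5 -202.6   30. ]
 [ 418.3 -261.2   30. ]
 [ 653.1 -169.6   30. ]
 [ 629.  -112.7   30. ]] 62.92291831476087 252.1178748500644 61.772008727420136 250.18800405722135
ctr [ 524.  -186.5   30. ] yaw 21.17841571130235
side
[[ 393.6 -202.    30. ]
 [ 414.7 -265.1   30. ]
 [ 651.9 -170.3   30. ]
 [ 626.4 -109.5   30. ]] 66.47194202516174 255.36502780482903 65.93947697271358 250.49915230503188
ctr [ 521.7 -186.7   30. ] yaw 21.726785940464882
tri [[ 394.3 -202.7   29.2]
 [ 415.8 -262.2   29.9]
 [ 652.4 -169.9   29.8]
 [ 628.1 -112.3   28.1]] [ 522.6 -186.8   29.3]
blue [527.6 199.6 118.4] [528. 198. 120.] [526.7 202.  120. ]
green [651.8 173.4 118.8] [651.9 172.1 120. ] [651.  175.4 120. ]
red [469.5 214.1 120. ]
white [595.7 183.7 120. ]
plaque red [476.5 261.9  11. ]
plaque blue [537.3 250.5  11. ]
plaque white [600.3 237.8  11. ]
plaque green [658.5 226.8  11. ]
```

```bash
python3 -m creep '{"offset":[[0,0,-0.012],[0,0,-0.012],[0,0,-0.012],[0,0,-0.012],[0,0,-0.012]],"rotation":[[0,0,10.1],[0,0,10.1],[0,0,10.1],[0,0,10.1],[0,0,10.1]]}' 0 30
python3 -m creep '{"offset":[[0,0,0],[0,0,0],[0,0,0],[0,0,0],[0,0,0]],"rotation":[[0,0,10.1],[0,0,10.1],[0,0,10.1],[0,0,10.1],[0,0,10.1]]}'
python3 - <<'E'
from h import *
np.set_printoptions(precision=2,suppress=True)
S,D=camera_params("scene"),camera_params("side")
print('candle',onz(S,(360,333),0),'purple base', onz(D,(314,272),5),onz(D,(316,207),140),onz(S,(276,185),5))
s=env.state(); print(s['ee_pos'],s['ee_rot'],s['qpos'],s['time_s'])
cv2.imwrite('pics/scene1.png',grab_frame('scene')[:,:,::-1])
cv2.imwrite('pics/wrist1.png',grab_frame('wrist')[:,:,::-1])
E
```

```text
time_s: 0.78
ee_pos: [574.8, 0.0, 246.3]
ee_rot: [-180.0, 0.0, 39.2]
force: [-0.2, 0.4, 0.1]
gripper_width: 90.8
time_s: 1.4
ee_pos: [574.8, 0.0, 245.9]
ee_rot: [180.0, 0.0, -11.3]
force: [0.1, 0.2, -0.5]
gripper_width: 91.8
candle [841.26  20.01   0.  ] purple base [435.36  69.43   5.  ] [435.78  70.31 140.  ] [449.91  57.79   5.  ]
[574.77   0.01 245.86] [179.99   0.05 -11.33] [ -1.15  16.58  83.56   0.    79.9  100.19] 1.4
```

View pics/scene1.png

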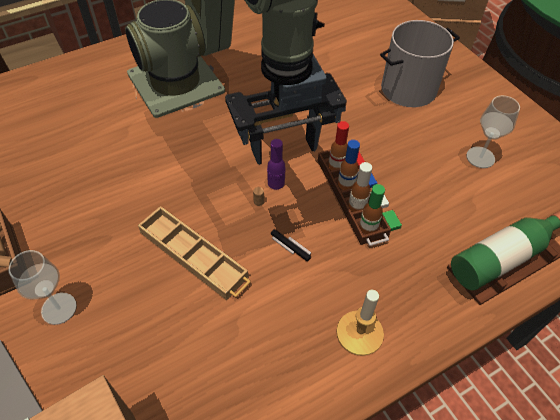

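View pics/wrist1.png

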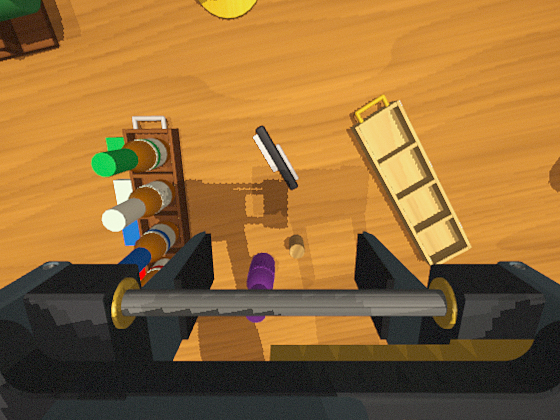

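The scene view is now unoccluded. In the wrist view the rack spans (352–470, 100–264), with green and white cap tops at (105,163) and (116,219). I'll cross-check the positions with zoomed crops.

Run:
```python
from h import *
a=cv2.imread('pics/scene1.png'); w=cv2.imread('pics/wrist1.png')
cv2.imwrite('pics/c3.png',cv2.resize(a[115:215,320:400],None,fx=6,fy=6,interpolation=cv2.INTER_CUBIC))
cv2.imwrite('pics/c4.png',cv2.resize(w[85:275,335:485],None,fx=3,fy=3,interpolation=cv2.INTER_CUBIC))
```

```text
(no output)
```

View pics/c3.png

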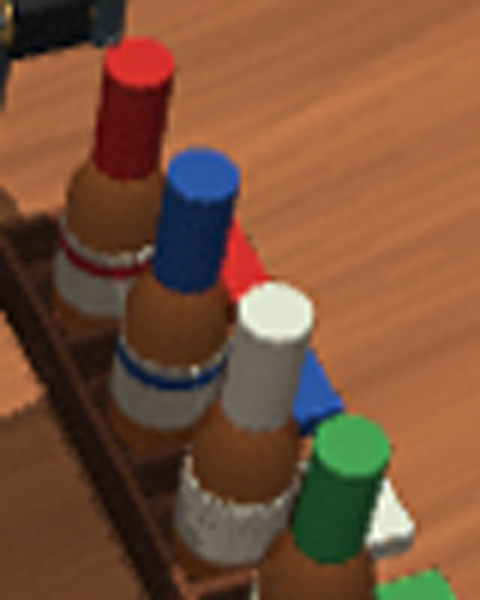

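View pics/c4.png

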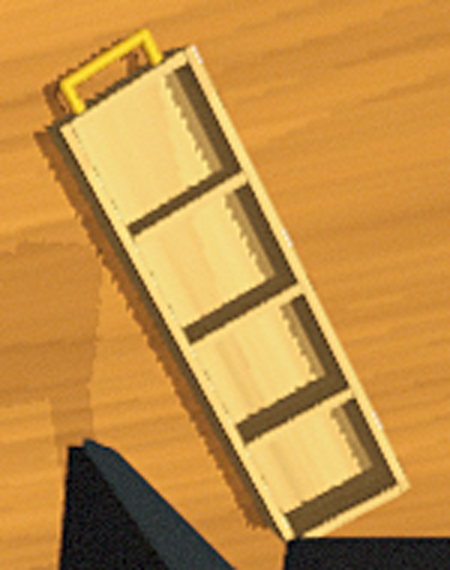

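Cap tops in the scene crop: red (139,64), blue (203,174), white (275,311), green (351,446). Rack rim corners in the wrist crop: (62,125), (193,46), (408,488), (290,538).

Run:
```python
from h import *
np.set_printoptions(precision=1,suppress=True)
S,D,W=[camera_params(n) for n in("scene","side","wrist")]
top={}
for k,u in dict(red=(139,64),blue=(203,174),white=(275,311),green=(351,446)).items():
    p=((u[0]+.5)/6-.5+320,(u[1]+.5)/6-.5+115); top[k]=onz(S,p,142); 
side=dict(red=(250.4,258.6),blue=(223,242.9),white=(194.5,224.6),green=(171.3,213.1))
for k in top: print(k,top[k],onz(D,side[k],120))
X=np.array([onz(W,((u+.5)/3-.5+335,(v+.5)/3-.5+85),30) for u,v in [(290,538),(408,488),(193,46),(62,125)]])
print(X,X.mean(0)); d=X[2]+X[3]-X[0]-X[1]; print(np.degrees(np.arctan2(d[1],d[0])),[np.linalg.norm(X[i]-X[i-1]) for i in range(4)])
for c,y in (((523,-186.7),21.4),):
    for x in(-93,-31,31,93): print(x,c[0]+x*np.cos(np.radians(y)),c[1]+x*np.sin(np.radians(y)))
```

```text
red [471.7 210.6 142. ] [469.5 214.1 120. ]
blue [527.6 199.9 142. ] [526.7 202.  120. ]
white [591.8 185.1 142. ] [595.7 183.7 120. ]
green [651.8 172.8 142. ] [651.  175.4 120. ]
[[ 402.  -200.    30. ]
 [ 419.  -260.5   30. ]
 [ 652.9 -169.3   30. ]
 [ 630.6 -108.5   30. ]] [ 526.1 -184.6   30. ]
21.56578031676426 [np.float64(246.2046986270313), np.float64(62.91993924810571), np.float64(251.0009177445799), np.float64(64.70812077410247)]
-93 436.4118091247849 -220.6335409433986
-31 494.1372697082616 -198.0111803144662
31 551.8627302917383 -175.38881968553378
93 609.5881908752151 -152.76645905660138
```

```bash
cat > d.py <<'E'
import sys,numpy as np
from workcell import env
s=env.state(); p=s['ee_pos']; y=np.radians(s['ee_rot'][2])
t=[float(v) for v in sys.argv[1:4]]; e=np.array(t)-p
print('t',round(s['time_s'],2),'pos',p.round(1),'yaw',s['ee_rot'][2].round(2),'| tool d mm', round(e[0]*np.cos(y)+e[1]*np.sin(y),1), round(e[0]*np.sin(y)-e[1]*np.cos(y),1), round(-e[2],1),'F',s['force'].round(1),'w',round(s['gripper_width'],1))
E
python3 d.py 471 212 100
```

```text
t 1.5 pos [574.8   0.  245.9] yaw -10.98 | tool d mm -142.3 -188.3 145.9 F [-0.   0.3 -0.2] w 91.0
```

```bash
python3 -m creep '{"offset":[[-0.0285,-0.0377,0],[-0.0285,-0.0377,0],[-0.0285,-0.0377,0],[-0.0285,-0.0377,0],[-0.0285,-0.0377,0]],"rotation":[[0,0,0],[0,0,0],[0,0,0],[0,0,0],[0,0,0]]}'
python3 d.py 471 212 100
python3 - <<'E'
from h import *
cv2.imwrite('pics/wrist2.png',grab_frame('wrist')[:,:,::-1])
E
```

```text
time_s: 2.12
ee_pos: [470.2, 213.4, 246.2]
ee_rot: [-180.0, -0.0, -10.8]
force: [1.2, -0.3, 0.3]
gripper_width: 90.9
t 2.12 pos [470.2 213.4 246.2] yaw -10.81 | tool d mm 1.0 1.3 146.2 F [ 1.2 -0.3  0.3] w 90.9
```

View pics/wrist2.png

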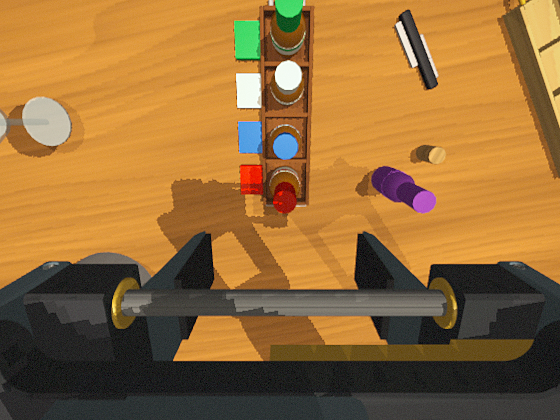

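The row runs straight up the wrist image, with all the caps near column 285 and centred between the fingers. Descending onto red.

```bash
python3 -m creep '{"offset":[[0.001,0.001,0.029],[0,0,0.029],[0,0,0.029],[0,0,0.029],[0,0,0.029]],"rotation":[[0,0,0],[0,0,0],[0,0,0],[0,0,0],[0,0,0]]}'
python3 -m creep '{"offset":[[0,0,0],[0,0,0],[0,0,0],[0,0,0],[0,0,0]],"rotation":[[0,0,0],[0,0,0],[0,0,0],[0,0,0],[0,0,0]]}' 1 30
python3 d.py 471 212 100
```

```text
time_s: 2.8
ee_pos: [471.9, 210.8, 100.3]
ee_rot: [180.0, -0.0, -10.8]
force: [-0.1, 1.0, -0.1]
gripper_width: 91.2
time_s: 3.42
ee_pos: [472.1, 211.2, 101.8]
ee_rot: [-180.0, -0.1, -11.0]
force: [0.1, 0.5, -0.8]
gripper_width: 44.1
t 3.42 pos [472.1 211.2 101.8] yaw -10.99 | tool d mm -1.3 -0.6 1.8 F [ 0.1  0.5 -0.8] w 44.1
```

```bash
python3 -m creep '{"offset":[[0,0,0],[0,0,0],[0,0,0],[0,0,0]],"rotation":[[0,0,0],[0,0,0],[0,0,0],[0,0,0]]}'
python3 -m creep '{"offset":[[0,0,-0.01],[0,0,-0.03],[0,0,-0.035],[0,0,-0.035],[0,0,-0.04]],"rotation":[[0,0,0],[0,0,0],[0,0,0],[0,0,0],[0,0,0]]}'
python3 - <<'E'
from h import *
cv2.imwrite('pics/side2.png',grab_frame('side')[:,:,::-1])
E
```

```text
time_s: 3.92
ee_pos: [472.0, 211.2, 101.3]
ee_rot: [-180.0, -0.0, -11.0]
force: [0.1, 1.6, 1.3]
gripper_width: 24.9
time_s: 4.55
ee_pos: [471.3, 210.7, 252.3]
ee_rot: [179.9, 0.1, -11.0]
force: [1.0, 0.6, -2.4]
gripper_width: 25.4
```

View pics/side2.png

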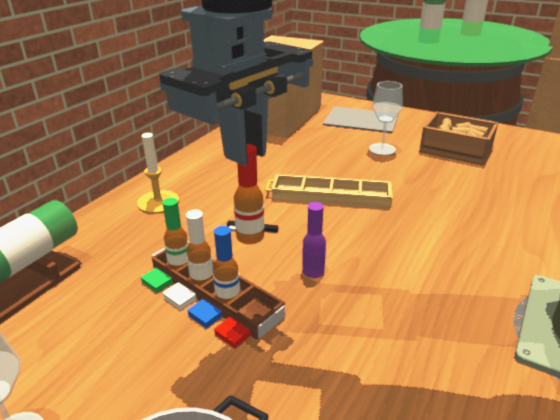

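Red is lifted upright, and its carrier cell at side (258,300) is empty. Next I turn to the rack's yaw and transfer.

```bash
python3 -m creep '{"offset":[[0,0,0],[0,0,0],[0,0,0],[0,0,0]],"rotation":[[0,0,-8.1],[0,0,-8.1],[0,0,-8.1],[0,0,-8.1]]}'
python3 d.py 610.6 -152.4 102
```

```text
time_s: 5.1
ee_pos: [471.6, 210.9, 251.1]
ee_rot: [180.0, 0.0, 21.7]
force: [-0.1, 0.2, -2.9]
gripper_width: 25.1
t 5.1 pos [471.6 210.9 251.1] yaw 21.67 | tool d mm -4.9 388.9 149.1 F [-0.1  0.2 -2.9] w 25.1
```

```bash
python3 -m creep '{"offset":[[-0.003,0.02,0],[0,0.035,0],[0,0.045,0],[0,0.05,0],[0,0.05,0]],"rotation":[[0,0,0],[0,0,0],[0,0,0],[0,0,0],[0,0,0]]}'
python3 -m creep '{"offset":[[0,0.05,0],[0,0.05,0],[0,0.045,0],[0,0.029,0],[0,0.015,0]],"rotation":[[0,0,0],[0,0,0],[0,0,0],[0,0,0],[0,0,0]]}'
python3 -m creep '{"offset":[[0,0,0.02],[0,0,0.02]],"rotation":[[0,0,0],[0,0,0]]}'
python3 d.py 610.6 -152.4 102
python3 - <<'E'
from h import *
cv2.imwrite('pics/wrist3.png',grab_frame('wrist')[:,:,::-1])
cv2.imwrite('pics/scene3.png',grab_frame('scene')[:,:,::-1])
E
```

```text
time_s: 5.72
ee_pos: [542.2, 22.3, 251.2]
ee_rot: [-180.0, 0.0, 21.4]
force: [0.9, 0.4, -1.2]
gripper_width: 25.2
time_s: 6.35
ee_pos: [611.0, -153.6, 250.6]
ee_rot: [-180.0, 0.1, 21.3]
force: [-0.5, -0.1, -3.0]
gripper_width: 24.7
time_s: 6.6
ee_pos: [610.8, -151.7, 210.9]
ee_rot: [-180.0, -0.0, 21.4]
force: [-0.2, -0.7, -1.1]
gripper_width: 25.0
t 6.6 pos [ 610.8 -151.7  210.9] yaw 21.41 | tool d mm -0.5 0.5 108.9 F [-0.2 -0.7 -1.1] w 25.0
```

View pics/wrist3.png

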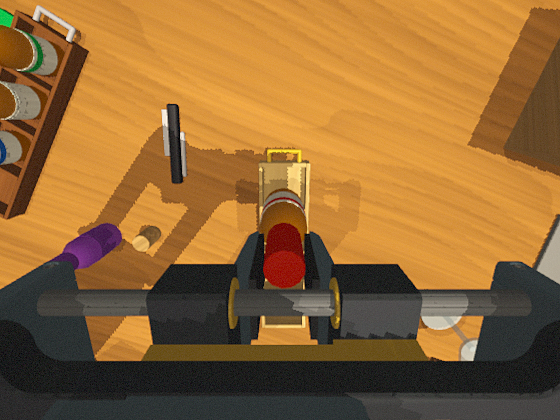

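View pics/scene3.png

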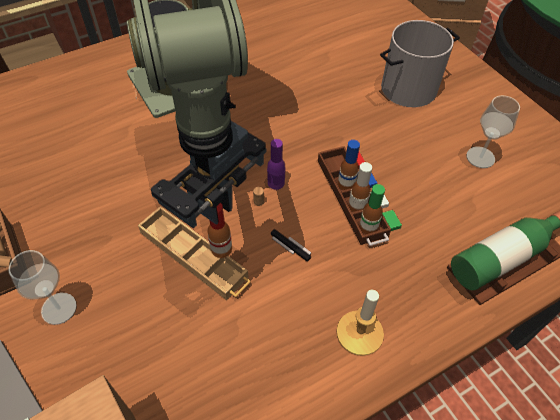

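Red is over the far cell, and the rack is centred at column 284 in the wrist view with its far rim at row ~165. Quick check of the along-row position from that rim.

Run:
```python
from h import *
w=cv2.imread('pics/wrist3.png')
cv2.imwrite('pics/c5.png',cv2.resize(w[140:340,230:340],None,fx=4,fy=3,interpolation=cv2.INTER_CUBIC))
W=camera_params("wrist")
for u in((260,166),(308,165),(263,327),(306,327)):
    X=onz(W,u,30); c=np.array([524,-186.3]); y=np.radians(21.4); e=X[:2]-c
    print(u,X.round(1),(e[0]*np.cos(y)+e[1]*np.sin(y)).round(1),(-e[0]*np.sin(y)+e[1]*np.cos(y)).round(1))
```

```text
(260, 166) [ 622.8 -111.3   30. ] 119.3 33.8
(308, 165) [ 646.4 -168.1   30. ] 120.6 -27.7
(263, 327) [ 392.5 -200.    30. ] -127.5 35.2
(306, 327) [ 416.7 -261.3   30. ] -127.3 -30.7
```

View pics/c5.png

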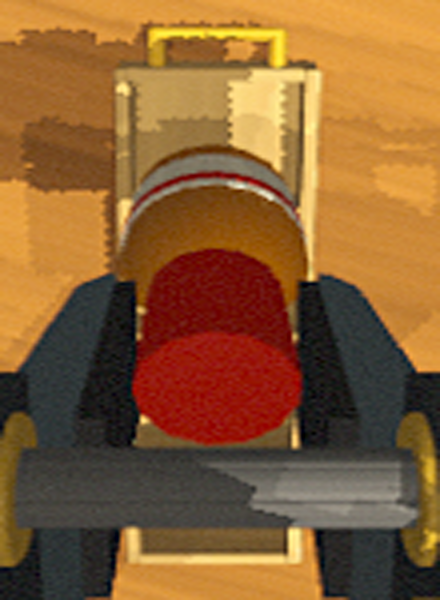

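```bash
python3 -m creep '{"offset":[[-0.001,-0.0005,0.025],[0,0,0.025],[0,0,0.025],[0,0,0.02],[0,0,0.006]],"rotation":[[0,0,0],[0,0,0],[0,0,0],[0,0,0],[0,0,0]]}'
python3 -m creep '{"offset":[[0,0,0.004],[0,0,0.003],[0,0,0]],"rotation":[[0,0,0],[0,0,0],[0,0,0]]}'
python3 d.py 610 -151.6 101.3
```

```text
time_s: 7.32
ee_pos: [609.5, -151.5, 109.9]
ee_rot: [-179.9, 0.1, 21.4]
force: [-0.5, -0.8, -1.7]
gripper_width: 25.0
time_s: 7.7
ee_pos: [610.2, -152.1, 103.8]
ee_rot: [180.0, -0.0, 21.4]
force: [0.6, 0.7, -1.7]
gripper_width: 25.3
t 7.7 pos [ 610.2 -152.1  103.8] yaw 21.4 | tool d mm 0.0 -0.6 2.5 F [ 0.6  0.7 -1.7] w 25.3
```

```bash
python3 -m creep '{"offset":[[0,0,0.0015],[0,0,0.001],[0,0,0]],"rotation":[[0,0,0],[0,0,0],[0,0,0]]}'
python3 -m creep '{"offset":[[0,0,0.0005],[0,0,0]],"rotation":[[0,0,0],[0,0,0]]}'
python3 d.py 610 -151.6 101.3
```

```text
time_s: 8.07
ee_pos: [610.2, -152.1, 101.3]
ee_rot: [180.0, -0.1, 21.4]
force: [-0.4, -0.5, 1.1]
gripper_width: 24.9
time_s: 8.32
ee_pos: [610.4, -152.1, 101.3]
ee_rot: [180.0, -0.1, 21.4]
force: [-0.0, 1.0, 5.5]
gripper_width: 24.7
t 8.32 pos [ 610.4 -152.1  101.3] yaw 21.4 | tool d mm -0.2 -0.7 -0.0 F [-0.   1.   5.5] w 24.7
```

Contact felt (+5.5 N). Releasing.

```bash
python3 -m creep '{"offset":[[0,0,0],[0,0,0],[0,0,0],[0,0,0]],"rotation":[[0,0,0],[0,0,0],[0,0,0],[0,0,0]]}' 0.4
python3 -m creep '{"offset":[[0,0,-0.02],[0,0,-0.03],[0,0,-0.03],[0,0,-0.03],[0,0,-0.03]],"rotation":[[0,0,0],[0,0,0],[0,0,0],[0,0,0],[0,0,0]]}'
python3 -m creep '{"offset":[[0,0,0],[0,0,0],[0,0,0],[0,0,0]],"rotation":[[0,0,8.1],[0,0,8.1],[0,0,8.1],[0,0,8.1]]}'
python3 - <<'E'
from h import *
cv2.imwrite('pics/scene4.png',grab_frame('scene')[:,:,::-1])
cv2.imwrite('pics/side4.png',grab_frame('side')[:,:,::-1])
E
python3 d.py 527.5 200.5 101
```

```text
time_s: 8.82
ee_pos: [609.8, -152.1, 100.0]
ee_rot: [-180.0, 0.0, 21.4]
force: [-1.3, -0.3, 0.9]
gripper_width: 54.5
time_s: 9.45
ee_pos: [609.8, -152.1, 241.2]
ee_rot: [-180.0, 0.0, 21.4]
force: [-0.0, 0.7, -0.3]
gripper_width: 54.6
time_s: 9.95
ee_pos: [609.8, -152.1, 240.1]
ee_rot: [-180.0, 0.0, -11.3]
force: [-1.5, 0.1, -1.0]
gripper_width: 54.7
t 10.05 pos [ 609.9 -152.1  240.2] yaw -10.99 | tool d mm -148.1 -330.5 139.2 F [ 0.3 -0.8  0.1] w 54.7
```

View pics/scene4.png

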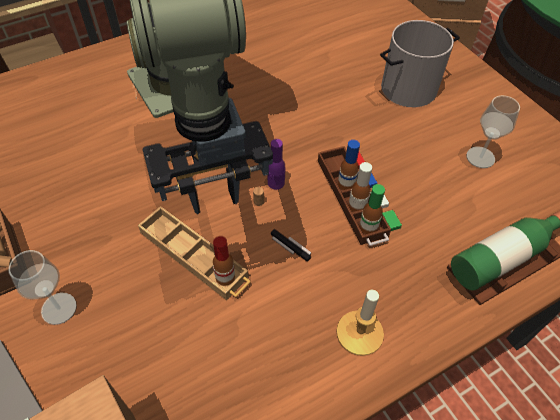

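View pics/side4.png

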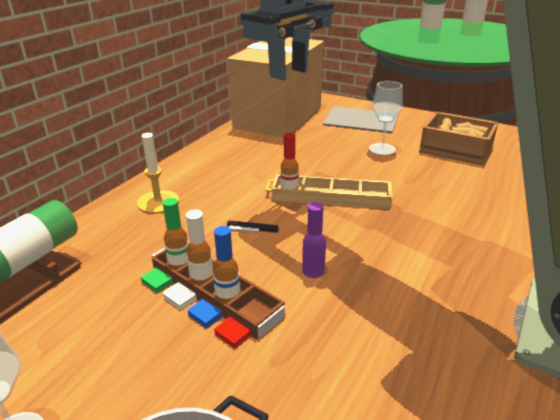

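Red stands in the far rack cell at scene (223,262), and blue, white and green are untouched. On to blue.

```bash
python3 -m creep '{"offset":[[-0.018,-0.041,0],[-0.018,-0.041,0],[-0.018,-0.041,0],[-0.018,-0.041,0],[-0.018,-0.041,0]],"rotation":[[0,0,0],[0,0,0],[0,0,0],[0,0,0],[0,0,0]]}'
python3 -m creep '{"offset":[[-0.018,-0.041,0],[-0.018,-0.041,0],[-0.014,-0.03,0],[-0.008,-0.0135,0.02],[0,0,0.02]],"rotation":[[0,0,0],[0,0,0],[0,0,0],[0,0,0],[0,0,0]]}'
python3 d.py 527.5 200.5 101
python3 - <<'E'
from h import *
cv2.imwrite('pics/wrist5.png',grab_frame('wrist')[:,:,::-1])
E
```

```text
time_s: 10.68
ee_pos: [560.2, 67.6, 240.3]
ee_rot: [-180.0, -0.0, -10.8]
force: [1.8, 0.5, -0.5]
gripper_width: 54.8
time_s: 11.3
ee_pos: [527.3, 201.9, 200.0]
ee_rot: [-180.0, -0.0, -10.7]
force: [0.2, -1.7, -0.1]
gripper_width: 54.8
t 11.3 pos [527.3 201.9 200. ] yaw -10.72 | tool d mm 0.4 1.4 99.0 F [ 0.2 -1.7 -0.1] w 54.8
```

View pics/wrist5.png

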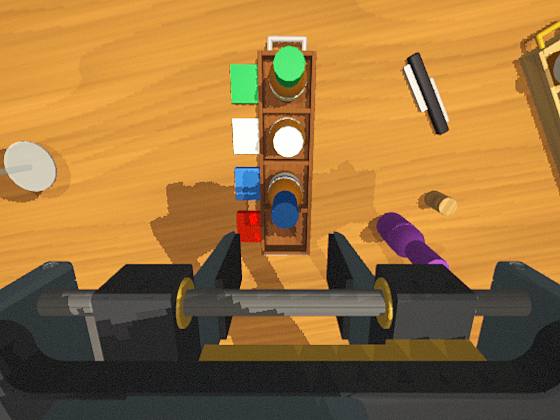

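Blue's cap is centred at (285,209), between the fingers. Descend, grip and lift.

```bash
python3 -m creep '{"offset":[[0,0.0005,0.025],[0,0,0.025],[0,0,0.025],[0,0,0.018],[0,0,0.006]],"rotation":[[0,0,0],[0,0,0],[0,0,0],[0,0,0],[0,0,0]]}'
python3 -m creep '{"offset":[[0,0,0],[0,0,0],[0,0,0],[0,0,0],[0,0,0]],"rotation":[[0,0,0],[0,0,0],[0,0,0],[0,0,0],[0,0,0]]}' 1 30
python3 -m creep '{"offset":[[0,0,0],[0,0,0]],"rotation":[[0,0,0],[0,0,0]]}'
python3 d.py 527.5 200.5 101
```

```text
time_s: 11.98
ee_pos: [527.2, 199.7, 100.5]
ee_rot: [179.9, 0.1, -10.9]
force: [0.6, 0.0, 1.0]
gripper_width: 55.1
time_s: 12.6
ee_pos: [528.2, 200.3, 102.0]
ee_rot: [-179.9, -0.1, -11.0]
force: [-0.0, 0.1, 3.8]
gripper_width: 24.9
time_s: 12.85
ee_pos: [528.2, 200.4, 102.0]
ee_rot: [-179.9, -0.1, -11.0]
force: [-0.5, -0.3, 5.5]
gripper_width: 24.7
t 12.85 pos [528.2 200.4 102. ] yaw -11.0 | tool d mm -0.7 -0.0 1.0 F [-0.5 -0.3  5.5] w 24.7
```

```bash
python3 -m creep '{"offset":[[0,0,-0.01],[0,0,-0.03],[0,0,-0.035],[0,0,-0.035],[0,0,-0.04]],"rotation":[[0,0,0],[0,0,0],[0,0,0],[0,0,0],[0,0,0]]}'
python3 -m creep '{"offset":[[0,0,0],[0,0,0],[0,0,0],[0,0,0],[0,0,0]],"rotation":[[0,0,-8.1],[0,0,-8.1],[0,0,-8.1],[0,0,-8.1],[0,0,0]]}'
python3 d.py 552.5 -174.6 102
```

```text
time_s: 13.48
ee_pos: [526.6, 199.6, 251.4]
ee_rot: [179.9, 0.2, -11.0]
force: [0.4, 0.5, -2.8]
gripper_width: 25.0
time_s: 14.1
ee_pos: [527.0, 199.8, 250.7]
ee_rot: [180.0, 0.1, 21.3]
force: [0.5, 0.4, -2.0]
gripper_width: 24.8
t 14.1 pos [527.  199.8 250.7] yaw 21.3 | tool d mm -112.3 358.0 148.7 F [ 0.5  0.4 -2. ] w 24.8
```

```bash
python3 -m creep '{"offset":[[-0.0055,0.018,0],[-0.01,0.032,0],[-0.013,0.042,0],[-0.0145,0.046,0],[-0.015,0.048,0]],"rotation":[[0,0,0],[0,0,0],[0,0,0],[0,0,0],[0,0,0]]}'
python3 -m creep '{"offset":[[-0.015,0.048,0],[-0.0145,0.046,0],[-0.0125,0.04,0],[-0.009,0.026,0],[-0.004,0.012,0]],"rotation":[[0,0,0],[0,0,0],[0,0,0],[0,0,0],[0,0,0]]}'
python3 -m creep '{"offset":[[0,0,0.02],[0,0,0.02]],"rotation":[[0,0,0],[0,0,0]]}'
python3 - <<'E'
from h import *
cv2.imwrite('pics/wrist6.png',grab_frame('wrist')[:,:,::-1])
E
python3 d.py 552.5 -174.6 102
```

```text
time_s: 14.72
ee_pos: [540.9, 3.1, 251.3]
ee_rot: [180.0, 0.0, 21.3]
force: [0.5, 0.5, -1.7]
gripper_width: 25.1
time_s: 15.35
ee_pos: [552.1, -176.8, 251.0]
ee_rot: [-180.0, 0.1, 21.2]
force: [-0.5, 0.3, -2.6]
gripper_width: 25.2
time_s: 15.6
ee_pos: [552.6, -174.6, 210.9]
ee_rot: [-180.0, -0.0, 21.3]
force: [-0.5, -0.4, -2.4]
gripper_width: 25.2
t 15.65 pos [ 550.9 -173.8  207.8] yaw 21.36 | tool d mm 1.2 1.3 105.8 F [-1.5  0.6 -4.5] w 25.0
```

View pics/wrist6.png

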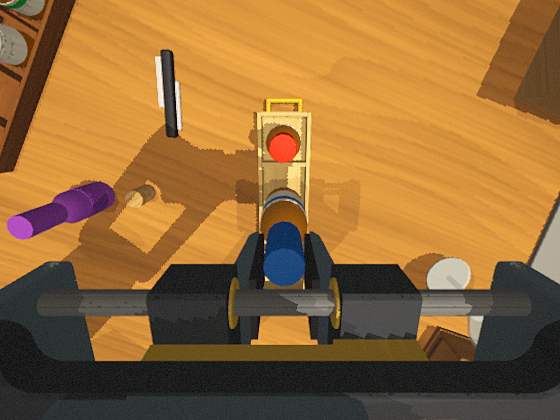

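Red's cap is at (284,147) in the far cell and the rack's far rim is at row ~112. I'll check red's placement against the rim.

Run:
```python
from h import *
w=cv2.imread('pics/wrist6.png')
cv2.imwrite('pics/c6.png',cv2.resize(w[90:200,240:330],None,fx=5,fy=5,interpolation=cv2.INTER_CUBIC))
print(blobs(w[:,:,::-1],'red',(240,120,330,180)))
```

```text
[(array([282.6, 147.3]), [269, 132, 28, 31, 645])]
```

View pics/c6.png

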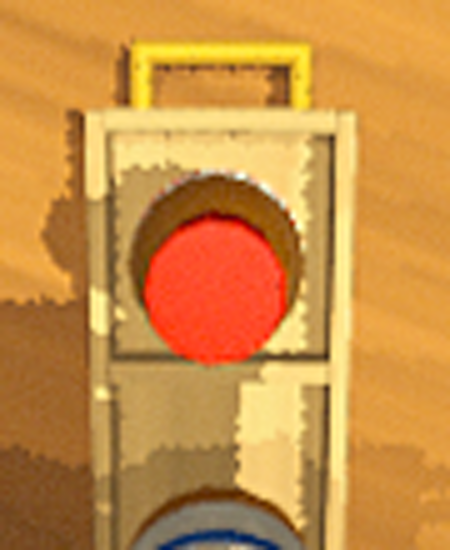

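Run:
```python
from h import *
W=camera_params("wrist"); yw=np.radians(21.4); c=np.array([524,-186.3])
def rk(u,z):
    X=onz(W,((u[0]+.5)/5-.5+240,(u[1]+.5)/5-.5+90),z); e=X[:2]-c
    return (e[0]*np.cos(yw)+e[1]*np.sin(yw)).round(1),(-e[0]*np.sin(yw)+e[1]*np.cos(yw)).round(1)
for n,u,z in (('farL',(85,112),30),('farR',(355,112),30),('L@div',(88,370),30),('R@div',(350,370),30),('div',(220,370),30),('red',(216,290),142),('nut',(220,258),75)): print(n,rk(u,z))
s=env.state();e=s['ee_pos'][:2]-c;print('tcp',e[0]*np.cos(yw)+e[1]*np.sin(yw),-e[0]*np.sin(yw)+e[1]*np.cos(yw))
```

```text
farL (np.float64(122.6), np.float64(36.2))
farR (np.float64(122.5), np.float64(-29.3))
L@div (np.float64(60.1), np.float64(37.3))
R@div (np.float64(60.1), np.float64(-29.6))
div (np.float64(60.1), np.float64(3.6))
red (np.float64(90.3), np.float64(3.8))
nut (np.float64(91.2), np.float64(3.4))
tcp 29.627370943654352 1.7775987736482417
```

Relative to the rim and divider, red is within about 1 mm of its cell centre. Lowering blue.

```bash
python3 -m creep '{"offset":[[0,0,0.025],[0,0,0.025],[0,0,0.025],[0,0,0.02],[0,0,0.006]],"rotation":[[0,0,0],[0,0,0],[0,0,0],[0,0,0],[0,0,0]]}'
python3 -m creep '{"offset":[[0,0,0.003],[0,0,0.002],[0,0,0]],"rotation":[[0,0,0],[0,0,0],[0,0,0]]}'
python3 d.py 552.5 -174.6 102
```

```text
time_s: 16.27
ee_pos: [552.1, -174.0, 109.4]
ee_rot: [-179.9, 0.1, 21.4]
force: [-0.5, 0.3, -2.6]
gripper_width: 25.1
time_s: 16.65
ee_pos: [553.3, -174.6, 105.9]
ee_rot: [180.0, -0.0, 21.4]
force: [0.5, -0.2, -2.0]
gripper_width: 24.6
t 16.65 pos [ 553.3 -174.6  105.9] yaw 21.4 | tool d mm -0.8 -0.3 3.9 F [ 0.5 -0.2 -2. ] w 24.6
```

```bash
python3 -m creep '{"offset":[[0,0,0.0015],[0,0,0.0015],[0,0,0.001],[0,0,0]],"rotation":[[0,0,0],[0,0,0],[0,0,0],[0,0,0]]}'
python3 -m creep '{"offset":[[0,0,0.0005],[0,0,0]],"rotation":[[0,0,0],[0,0,0]]}'
python3 d.py 552.5 -174.6 102
```

```text
time_s: 17.15
ee_pos: [553.4, -174.5, 102.0]
ee_rot: [180.0, -0.1, 21.4]
force: [-0.9, -0.1, 2.9]
gripper_width: 24.9
time_s: 17.4
ee_pos: [553.7, -174.6, 102.0]
ee_rot: [179.9, -0.1, 21.4]
force: [-2.1, -0.0, 5.8]
gripper_width: 25.1
t 17.4 pos [ 553.7 -174.6  102. ] yaw 21.4 | tool d mm -1.1 -0.4 -0.0 F [-2.1 -0.   5.8] w 25.1
```

Blue is on the floor. Release, rise, and turn back toward white.

```bash
python3 -m creep '{"offset":[[0,0,0],[0,0,0],[0,0,0],[0,0,0]],"rotation":[[0,0,0],[0,0,0],[0,0,0],[0,0,0]]}' 0.4
python3 -m creep '{"offset":[[0,0,-0.02],[0,0,-0.03],[0,0,-0.03],[0,0,-0.03],[0,0,-0.03]],"rotation":[[0,0,0],[0,0,0],[0,0,0],[0,0,0],[0,0,0]]}'
python3 -m creep '{"offset":[[0,0,0],[0,0,0],[0,0,0],[0,0,0],[0,0,0]],"rotation":[[0,0,8.1],[0,0,8.1],[0,0,8.1],[0,0,8.1],[0,0,0]]}'
python3 d.py 593 184.5 101.5
```

```text
time_s: 17.9
ee_pos: [553.0, -174.5, 100.6]
ee_rot: [-180.0, 0.0, 21.4]
force: [-0.0, 0.2, 1.1]
gripper_width: 54.3
time_s: 18.52
ee_pos: [552.9, -174.5, 241.7]
ee_rot: [-180.0, -0.0, 21.4]
force: [0.3, -0.6, 0.5]
gripper_width: 55.0
time_s: 19.15
ee_pos: [552.9, -174.5, 240.7]
ee_rot: [-180.0, 0.0, -10.9]
force: [-0.3, -0.7, 0.2]
gripper_width: 55.0
t 19.15 pos [ 552.9 -174.5  240.7] yaw -10.91 | tool d mm -28.6 -360.1 139.2 F [-0.3 -0.7  0.2] w 55.0
```

```bash
python3 -m creep '{"offset":[[-0.0035,-0.045,0],[-0.0035,-0.045,0],[-0.0035,-0.045,0],[-0.0035,-0.045,0],[-0.0035,-0.045,0]],"rotation":[[0,0,0],[0,0,0],[0,0,0],[0,0,0],[0,0,0]]}'
python3 -m creep '{"offset":[[-0.0035,-0.045,0],[-0.0035,-0.045,0],[-0.0025,-0.032,0],[-0.002,-0.0125,0.02],[0,0,0.02]],"rotation":[[0,0,0],[0,0,0],[0,0,0],[0,0,0],[0,0,0]]}'
python3 - <<'E'
from h import *
cv2.imwrite('pics/wrist7.png',grab_frame('wrist')[:,:,::-1])
cv2.imwrite('pics/scene7.png',grab_frame('scene')[:,:,::-1])
E
python3 d.py 593 184.5 101.5
```

```text
time_s: 19.77
ee_pos: [578.8, 51.1, 240.8]
ee_rot: [180.0, -0.0, -10.8]
force: [1.5, -0.1, 0.2]
gripper_width: 54.7
time_s: 20.4
ee_pos: [593.2, 185.3, 200.2]
ee_rot: [-180.0, -0.0, -10.7]
force: [-1.1, -0.1, -0.2]
gripper_width: 55.0
t 20.5 pos [591.6 183.9 198.2] yaw -10.84 | tool d mm 1.3 -0.9 96.7 F [ 0.  -0.2  0.3] w 54.6
```

View pics/wrist7.png

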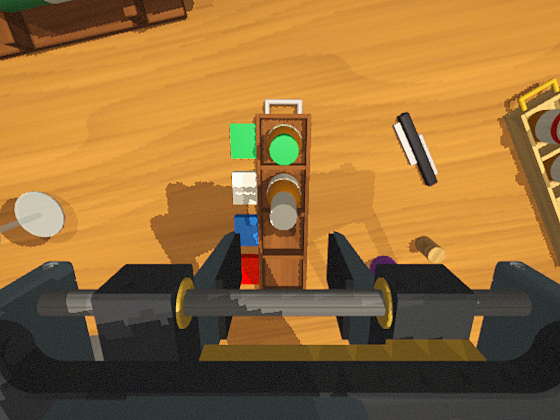

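View pics/scene7.png

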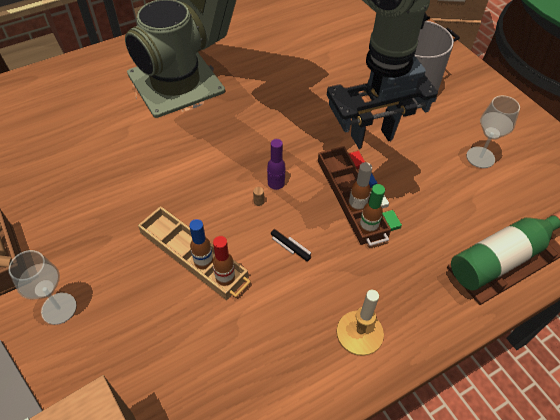

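Blue stands next to red at scene (201,245). White's cap is centred at (284,212). Descend, grip and lift.

```bash
python3 -m creep '{"offset":[[0,0,0.025],[0,0,0.025],[0,0,0.025],[0,0,0.018],[0,0,0.005]],"rotation":[[0,0,0],[0,0,0],[0,0,0],[0,0,0],[0,0,0]]}'
python3 -m creep '{"offset":[[0,0,0],[0,0,0],[0,0,0],[0,0,0],[0,0,0]],"rotation":[[0,0,0],[0,0,0],[0,0,0],[0,0,0],[0,0,0]]}' 1 30
python3 -m creep '{"offset":[[0,0,0],[0,0,0]],"rotation":[[0,0,0],[0,0,0]]}'
python3 d.py 593 184.5 101.5
```

```text
time_s: 21.12
ee_pos: [593.0, 183.6, 102.4]
ee_rot: [180.0, 0.1, -11.0]
force: [0.2, 0.3, -0.4]
gripper_width: 54.7
time_s: 21.75
ee_pos: [593.7, 184.2, 103.6]
ee_rot: [-179.9, -0.1, -11.0]
force: [-0.9, 0.0, 3.5]
gripper_width: 25.1
time_s: 22.0
ee_pos: [593.7, 184.2, 103.5]
ee_rot: [-179.9, -0.1, -11.0]
force: [-0.1, 0.9, 5.9]
gripper_width: 24.8
t 22.0 pos [593.7 184.2 103.5] yaw -11.0 | tool d mm -0.8 -0.1 2.0 F [-0.1  0.9  5.9] w 24.8
```

```bash
python3 -m creep '{"offset":[[0,0,-0.01],[0,0,-0.03],[0,0,-0.035],[0,0,-0.035],[0,0,-0.04]],"rotation":[[0,0,0],[0,0,0],[0,0,0],[0,0,0],[0,0,0]]}'
python3 -m creep '{"offset":[[0,0,0],[0,0,0],[0,0,0],[0,0,0],[0,0,0]],"rotation":[[0,0,-8.1],[0,0,-8.1],[0,0,-8.1],[0,0,-8.1],[0,0,0]]}'
python3 d.py 494.8 -197.2 103.5
```

```text
time_s: 22.62
ee_pos: [592.2, 183.5, 253.0]
ee_rot: [179.9, 0.1, -11.0]
force: [0.6, -0.4, -1.8]
gripper_width: 24.8
time_s: 23.25
ee_pos: [592.7, 183.7, 252.2]
ee_rot: [180.0, 0.1, 21.3]
force: [0.5, -0.4, -2.2]
gripper_width: 25.0
t 23.25 pos [592.7 183.7 252.2] yaw 21.3 | tool d mm -229.5 319.3 148.7 F [ 0.5 -0.4 -2.2] w 25.0
```

```bash
python3 -m creep '{"offset":[[-0.0115,0.016,0],[-0.0207,0.0287,0],[-0.0276,0.0383,0],[-0.03,0.0415,0],[-0.03,0.0415,0]],"rotation":[[0,0,0],[0,0,0],[0,0,0],[0,0,0],[0,0,0]]}'
python3 -m creep '{"offset":[[-0.03,0.0415,0],[-0.03,0.0415,0],[-0.025,0.035,0],[-0.016,0.0223,0],[-0.0092,0.0127,0]],"rotation":[[0,0,0],[0,0,0],[0,0,0],[0,0,0],[0,0,0]]}'
python3 -m creep '{"offset":[[0,0,0.02],[0,0,0.02],[0,0,0]],"rotation":[[0,0,0],[0,0,0],[0,0,0]]}'
python3 d.py 494.8 -197.2 103.5
python3 - <<'E'
from h import *
cv2.imwrite('pics/wrist8.png',grab_frame('wrist')[:,:,::-1])
E
```

```text
time_s: 23.88
ee_pos: [540.7, -16.9, 252.8]
ee_rot: [180.0, 0.0, 21.3]
force: [0.4, 0.7, -1.3]
gripper_width: 24.9
time_s: 24.5
ee_pos: [493.9, -198.8, 252.8]
ee_rot: [-180.0, 0.0, 21.2]
force: [0.7, 0.2, -1.5]
gripper_width: 25.1
time_s: 24.88
ee_pos: [494.0, -196.4, 211.4]
ee_rot: [-179.8, 0.2, 21.4]
force: [-0.8, -0.4, -0.8]
gripper_width: 25.0
t 24.88 pos [ 494.  -196.4  211.4] yaw 21.38 | tool d mm 0.5 1.0 107.9 F [-0.8 -0.4 -0.8] w 25.0
```

View pics/wrist8.png

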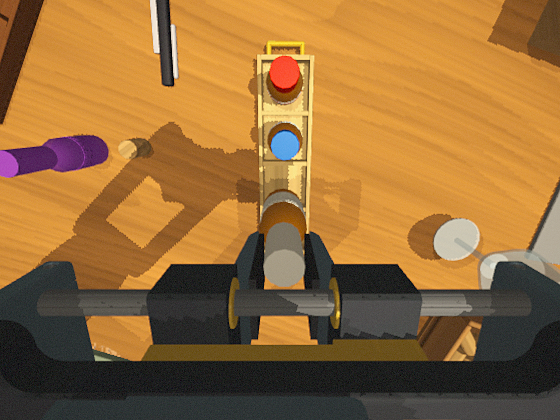

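Red at (285,75) and blue at (285,145) stand centred in their cells, and white is aligned over its own. Lowering.

```bash
python3 -m creep '{"offset":[[0,0.0005,0.025],[0,0,0.025],[0,0,0.025],[0,0,0.02],[0,0,0.006]],"rotation":[[0,0,0],[0,0,0],[0,0,0],[0,0,0],[0,0,0]]}'
python3 -m creep '{"offset":[[0,0,0.002],[0,0,0.001],[0,0,0]],"rotation":[[0,0,0],[0,0,0],[0,0,0]]}'
python3 d.py 494.8 -197.2 103.5
```

```text
time_s: 25.55
ee_pos: [495.6, -197.3, 111.7]
ee_rot: [-180.0, 0.0, 21.4]
force: [-0.0, 0.1, -1.1]
gripper_width: 25.1
time_s: 25.92
ee_pos: [496.0, -197.6, 109.5]
ee_rot: [179.9, -0.1, 21.4]
force: [0.2, -0.7, -2.4]
gripper_width: 24.8
t 25.93 pos [ 496.  -197.6  109.5] yaw 21.4 | tool d mm -1.0 -0.9 6.0 F [ 0.2 -0.7 -2.4] w 24.8
```

```bash
python3 -m creep '{"offset":[[-0.001,-0.0005,0.003],[0,0,0.0015],[0,0,0.001],[0,0,0.0005],[0,0,0]],"rotation":[[0,0,0],[0,0,0],[0,0,0],[0,0,0],[0,0,0]]}'
python3 -m creep '{"offset":[[0,0,0.0005],[0,0,0]],"rotation":[[0,0,0],[0,0,0]]}'
python3 d.py 494.8 -197.2 103.5
```

```text
time_s: 26.55
ee_pos: [494.9, -197.4, 103.5]
ee_rot: [180.0, -0.1, 21.4]
force: [-0.6, 1.3, 5.1]
gripper_width: 25.1
time_s: 26.8
ee_pos: [495.2, -197.4, 103.5]
ee_rot: [179.9, -0.1, 21.4]
force: [-1.3, 1.7, 7.8]
gripper_width: 24.8
t 26.8 pos [ 495.2 -197.4  103.5] yaw 21.39 | tool d mm -0.3 -0.4 0.0 F [-1.3  1.7  7.8] w 24.8
```

```bash
python3 -m creep '{"offset":[[0,0,0],[0,0,0],[0,0,0],[0,0,0]],"rotation":[[0,0,0],[0,0,0],[0,0,0],[0,0,0]]}' 0.4
python3 -m creep '{"offset":[[0,0,-0.02],[0,0,-0.03],[0,0,-0.03],[0,0,-0.03],[0,0,-0.03]],"rotation":[[0,0,0],[0,0,0],[0,0,0],[0,0,0],[0,0,0]]}'
python3 -m creep '{"offset":[[0,0,0],[0,0,0],[0,0,0],[0,0,0],[0,0,0]],"rotation":[[0,0,8.1],[0,0,8.1],[0,0,8.1],[0,0,8.1],[0,0,0]]}'
python3 d.py 651.5 173.5 102
```

```text
time_s: 27.3
ee_pos: [494.4, -197.4, 102.0]
ee_rot: [-180.0, 0.0, 21.4]
force: [-0.4, 0.2, -0.2]
gripper_width: 54.5
time_s: 27.92
ee_pos: [494.3, -197.3, 243.1]
ee_rot: [-180.0, 0.0, 21.4]
force: [0.7, -0.8, 0.1]
gripper_width: 54.8
time_s: 28.55
ee_pos: [494.4, -197.3, 242.1]
ee_rot: [-180.0, 0.0, -10.9]
force: [0.2, 0.8, -0.0]
gripper_width: 55.1
t 28.55 pos [ 494.4 -197.3  242.1] yaw -10.91 | tool d mm 84.1 -393.9 140.1 F [ 0.2  0.8 -0. ] w 55.1
```

```bash
python3 -m creep '{"offset":[[0.0095,-0.045,0],[0.0095,-0.045,0],[0.0095,-0.045,0],[0.0095,-0.045,0],[0.0095,-0.045,0]],"rotation":[[0,0,0],[0,0,0],[0,0,0],[0,0,0],[0,0,0]]}'
python3 -m creep '{"offset":[[0.0095,-0.045,0],[0.0095,-0.045,0],[0.0095,-0.045,0],[0.006,-0.025,0],[0.0015,-0.009,0.02]],"rotation":[[0,0,0],[0,0,0],[0,0,0],[0,0,0],[0,0,0]]}'
python3 -m creep '{"offset":[[0,0,0.02],[0,0,0]],"rotation":[[0,0,0],[0,0,0]]}'
python3 - <<'E'
from h import *
cv2.imwrite('pics/wrist9.png',grab_frame('wrist')[:,:,::-1])
E
python3 d.py 651.5 173.5 102
```

```text
time_s: 29.18
ee_pos: [584.5, 15.8, 242.2]
ee_rot: [180.0, -0.0, -10.8]
force: [0.2, -0.6, 0.2]
gripper_width: 54.8
time_s: 29.8
ee_pos: [653.1, 175.6, 223.0]
ee_rot: [-179.9, -0.2, -10.7]
force: [-0.3, -0.3, -0.0]
gripper_width: 55.2
time_s: 30.05
ee_pos: [650.6, 173.4, 200.2]
ee_rot: [179.9, 0.2, -10.9]
force: [-0.0, -0.7, -0.2]
gripper_width: 54.8
t 30.1 pos [651.3 173.4 201.7] yaw -10.91 | tool d mm 0.1 -0.1 99.7 F [ 0.1 -0.2  0.2] w 54.6
```

View pics/wrist9.png

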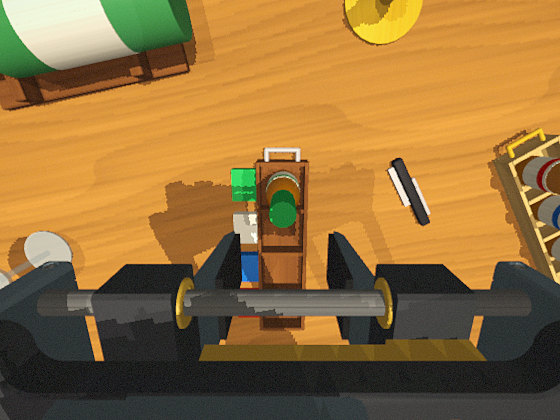

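Green's cap is centred at (283,209). Descend and grip.

```bash
python3 -m creep '{"offset":[[0,0,0.025],[0,0,0.025],[0,0,0.025],[0,0,0.018],[0,0,0.006]],"rotation":[[0,0,0],[0,0,0],[0,0,0],[0,0,0],[0,0,0]]}'
python3 -m creep '{"offset":[[0,0,0],[0,0,0],[0,0,0],[0,0,0],[0,0,0]],"rotation":[[0,0,0],[0,0,0],[0,0,0],[0,0,0],[0,0,0]]}' 1 30
python3 -m creep '{"offset":[[0,0,0],[0,0,0]],"rotation":[[0,0,0],[0,0,0]]}'
python3 -m creep '{"offset":[[0,0,-0.01],[0,0,-0.03],[0,0,-0.035],[0,0,-0.035],[0,0,-0.04]],"rotation":[[0,0,0],[0,0,0],[0,0,0],[0,0,0],[0,0,0]]}'
python3 -m creep '{"offset":[[0,0,0],[0,0,0],[0,0,0],[0,0,0],[0,0,0]],"rotation":[[0,0,-8.1],[0,0,-8.1],[0,0,-8.1],[0,0,-8.1],[0,0,0]]}'
python3 d.py 437 -219.8 103
```

```text
time_s: 30.72
ee_pos: [651.7, 173.2, 103.3]
ee_rot: [180.0, 0.0, -11.0]
force: [0.2, -0.2, 0.7]
gripper_width: 54.5
time_s: 31.35
ee_pos: [652.2, 173.7, 104.1]
ee_rot: [-180.0, -0.1, -11.0]
force: [0.5, 0.8, 3.6]
gripper_width: 24.6
time_s: 31.6
ee_pos: [652.2, 173.7, 104.1]
ee_rot: [-179.9, -0.1, -11.0]
force: [0.6, 0.3, 5.7]
gripper_width: 24.4
time_s: 32.22
ee_pos: [650.7, 173.1, 253.1]
ee_rot: [179.9, 0.2, -11.0]
force: [-0.1, 0.0, -3.1]
gripper_width: 24.9
time_s: 32.85
ee_pos: [651.1, 173.2, 252.5]
ee_rot: [-180.0, 0.1, 21.3]
force: [-0.1, -0.0, -1.9]
gripper_width: 25.0
t 32.85 pos [651.1 173.2 252.5] yaw 21.3 | tool d mm -342.3 288.4 149.5 F [-0.1 -0.  -1.9] w 25.0
```

```bash
python3 -m creep '{"offset":[[-0.0137,0.0115,0],[-0.024,0.0201,0],[-0.0343,0.0288,0],[-0.0377,0.0317,0],[-0.0377,0.0317,0]],"rotation":[[0,0,0],[0,0,0],[0,0,0],[0,0,0],[0,0,0]]}'
python3 -m creep '{"offset":[[-0.0377,0.0317,0],[-0.0377,0.0317,0],[-0.0377,0.0317,0],[-0.0343,0.0288,0],[-0.024,0.0201,0]],"rotation":[[0,0,0],[0,0,0],[0,0,0],[0,0,0],[0,0,0]]}'
python3 -m creep '{"offset":[[-0.0137,0.0115,0],[-0.0102,0.0085,0],[0,0,0.02],[0,0,0.02],[0,0,0]],"rotation":[[0,0,0],[0,0,0],[0,0,0],[0,0,0],[0,0,0]]}'
python3 d.py 437 -219.8 104
python3 - <<'E'
from h import *
cv2.imwrite('pics/wrist10.png',grab_frame('wrist')[:,:,::-1])
E
```

```text
time_s: 33.48
ee_pos: [557.6, 2.3, 253.3]
ee_rot: [180.0, 0.0, 21.3]
force: [0.5, -0.5, -2.6]
gripper_width: 24.9
time_s: 34.1
ee_pos: [450.0, -194.1, 253.4]
ee_rot: [180.0, 0.1, 21.2]
force: [0.6, 0.1, -3.1]
gripper_width: 24.9
time_s: 34.72
ee_pos: [436.6, -218.6, 211.9]
ee_rot: [-179.8, 0.1, 21.4]
force: [-0.1, 0.4, -2.2]
gripper_width: 24.6
t 34.73 pos [ 436.6 -218.6  211.9] yaw 21.43 | tool d mm -0.1 1.2 107.9 F [-0.1  0.4 -2.2] w 24.6
```

View pics/wrist10.png

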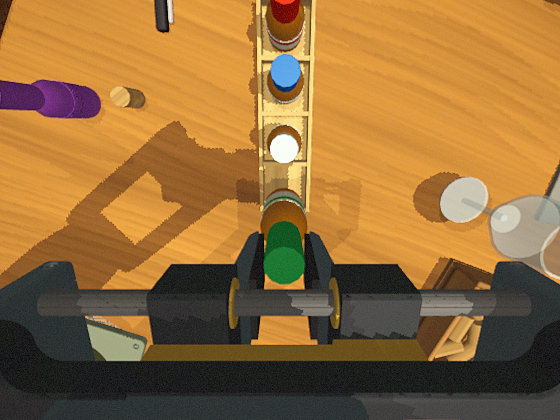

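Red, blue and white stand centred in their cells at (285,5), (285,70) and (285,147), and green is over the near cell. Lowering green.

```bash
python3 -m creep '{"offset":[[0,0.0005,0.025],[0,0,0.025],[0,0,0.025],[0,0,0.02],[0,0,0.006]],"rotation":[[0,0,0],[0,0,0],[0,0,0],[0,0,0],[0,0,0]]}'
python3 -m creep '{"offset":[[0,0,0.003],[0,0,0.001],[0,0,0]],"rotation":[[0,0,0],[0,0,0],[0,0,0]]}'
python3 d.py 437 -219.8 104
```

```text
time_s: 35.4
ee_pos: [437.9, -219.8, 112.2]
ee_rot: [-180.0, 0.0, 21.4]
force: [-0.3, 0.5, -1.7]
gripper_width: 24.7
time_s: 35.78
ee_pos: [438.2, -220.2, 108.9]
ee_rot: [179.9, -0.1, 21.4]
force: [0.3, -0.2, -2.5]
gripper_width: 24.5
t 35.77 pos [ 438.2 -220.2  108.9] yaw 21.4 | tool d mm -1.0 -0.8 4.9 F [ 0.3 -0.2 -2.5] w 24.5
```

```bash
python3 -m creep '{"offset":[[-0.001,-0.0005,0.002],[0,0,0.0015],[0,0,0.001],[0,0,0.0005],[0,0,0]],"rotation":[[0,0,0],[0,0,0],[0,0,0],[0,0,0],[0,0,0]]}'
python3 -m creep '{"offset":[[0,0,0.0005],[0,0,0]],"rotation":[[0,0,0],[0,0,0]]}'
python3 d.py 437 -219.8 104
```

```text
time_s: 36.4
ee_pos: [437.1, -220.0, 104.1]
ee_rot: [179.9, -0.1, 21.4]
force: [-0.7, 1.7, 6.2]
gripper_width: 24.7
time_s: 36.65
ee_pos: [437.4, -220.1, 104.1]
ee_rot: [179.9, -0.1, 21.4]
force: [-1.8, 1.0, 8.5]
gripper_width: 24.9
t 36.65 pos [ 437.4 -220.1  104.1] yaw 21.4 | tool d mm -0.2 -0.4 0.1 F [-1.8  1.   8.5] w 24.9
```

```bash
python3 -m creep '{"offset":[[0,0,0],[0,0,0],[0,0,0],[0,0,0]],"rotation":[[0,0,0],[0,0,0],[0,0,0],[0,0,0]]}' 0.4
python3 -m creep '{"offset":[[0,0,-0.02],[0,0,-0.03],[0,0,-0.03],[0,0,-0.035],[0,0,-0.035]],"rotation":[[0,0,0],[0,0,0],[0,0,0],[0,0,0],[0,0,0]]}'
python3 -m creep '{"offset":[[0,-0.04,0],[0,-0.04,0],[0,-0.04,0],[0,-0.04,0],[0,0,0]],"rotation":[[0,0,0],[0,0,0],[0,0,0],[0,0,0],[0,0,0]]}'
python3 -m creep '{"offset":[[0,0,0],[0,0,0],[0,0,0]],"rotation":[[0,0,0],[0,0,0],[0,0,0]]}'
python3 - <<'E'
from h import *
for n in('scene','side','wrist'): cv2.imwrite(f'pics/{n}11.png',grab_frame(n)[:,:,::-1])
a=cv2.imread('pics/scene11.png')[190:310,120:280];b=cv2.imread('pics/side11.png')[110:220,240:420]
cv2.imwrite('pics/f11.png',np.vstack([cv2.resize(a,(400,300),interpolation=3),cv2.resize(b,(400,244),interpolation=3)]))
E
```

```text
time_s: 37.15
ee_pos: [436.6, -219.9, 102.6]
ee_rot: [-180.0, 0.0, 21.4]
force: [-0.1, -0.3, 0.2]
gripper_width: 54.8
time_s: 37.78
ee_pos: [436.5, -219.8, 253.7]
ee_rot: [-180.0, 0.0, 21.4]
force: [0.1, 0.4, 0.8]
gripper_width: 54.7
time_s: 38.4
ee_pos: [377.3, -69.4, 252.9]
ee_rot: [180.0, -0.0, 21.6]
force: [-0.1, -0.1, 0.1]
gripper_width: 55.0
time_s: 38.78
ee_pos: [378.5, -71.6, 252.6]
ee_rot: [-180.0, 0.0, 21.3]
force: [-0.8, -1.2, 0.4]
gripper_width: 54.6
```

View pics/f11.png

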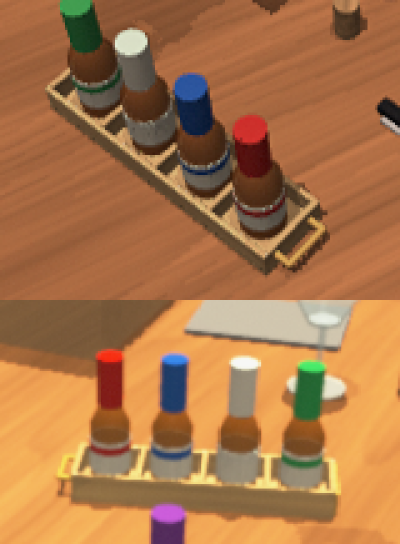

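View pics/wrist11.png

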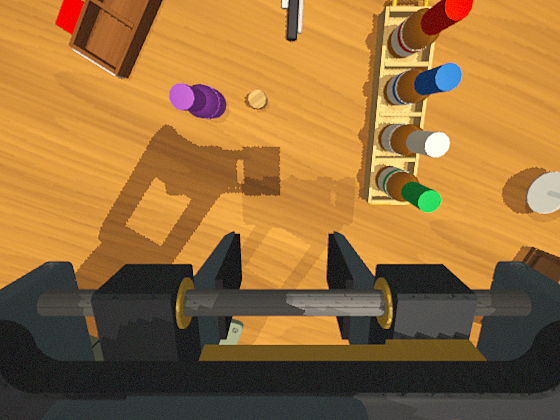

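View pics/side11.png

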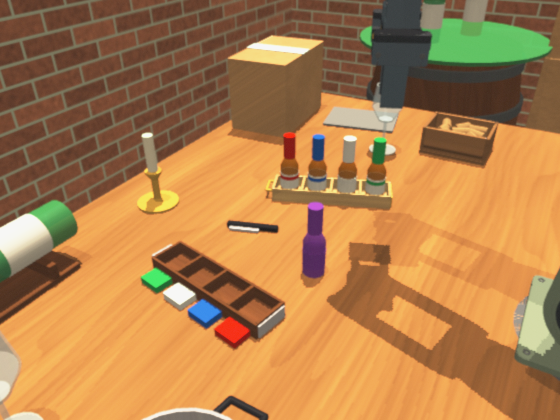

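All four bottles stand upright in the rack, red, blue, white and green from the far end (side view (290–380, 135–200)). The carrier is empty and the purple bottle is untouched. One numeric check before I hand in.

Run:
```python
from h import *
a=cv2.imread('pics/scene11.png'); 
S,D=camera_params("scene"),camera_params("side"); yw=np.radians(21.4); c=np.array([524,-186.3])
sc=dict(green=(77,5),white=(131,42),blue=(192,88),red=(252,130)); sd=dict(red=(110,355),blue=(175,360),white=(244,364),green=(312,368))
for k in sc:
    u=((sc[k][0]+.5)/2.5-.5+120,(sc[k][1]+.5)/2.5-.5+190); v=((sd[k][0]+.5)*180/400-.5+240,(sd[k][1]-300+.5)*110/244-.5+110)
    for X in (onz(S,u,142),onz(D,v,142),tri([ray(S,u),ray(D,v)])):
        e=X[:2]-c; print(k,(e[0]*np.cos(yw)+e[1]*np.sin(yw)).round(1),(-e[0]*np.sin(yw)+e[1]*np.cos(yw)).round(1),X[2].round(1),end=' | ')
    print()
```

```text
green -92.1 -0.4 142.0 | green -94.9 2.9 142.0 | green -94.3 0.3 140.4 | 
white -33.5 1.0 142.0 | white -33.4 1.7 142.0 | white -33.5 1.0 141.8 | 
blue 32.6 -0.3 142.0 | blue 30.1 0.5 142.0 | blue 31.1 -0.1 141.2 | 
red 92.6 0.5 142.0 | red 91.5 -3.3 142.0 | red 92.0 -0.0 143.0 |
```

```bash
python3 -c "
from workcell import env
print(env.state()['time_s']); print(env.job_done())"
```

```text
38.925
the job is handed in; nothing more can be done
None
```

All four bottles are in the tasting rack in reverse order, and I handed the job in at 38.9 s of the 106 s allowed. From the far end of the rack they stand red, blue, white, green. I gripped each by its capsule across the row, lowered it until I felt the cell floor, released it and backed the arm well clear.

My last checks used the scene and side views together. The capsule tops are at rack x = 92, 31, -33.5 and -94 mm for red, blue, white and green, against cell centres of 93, 31, -31 and -93 mm. Across the row they are within about 1 mm. Top heights are 140 to 143 mm, against an expected 142 mm, so all four are standing on the cell floors and upright.

The single views disagreed with each other by up to about 4 mm, roughly what I'd expect from the 2 mm calibration and picking pixels by eye. The wrist camera put the rack itself 1 to 4 mm off my estimate. Red still came out centred in its cell to about 1 mm when measured against the rack's own walls. No check failed, and the purple bottle was not touched. The hand-in gave no verdict.

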